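# Fit the ram to the tart press

## Robot

A 7-joint arm with a two-finger parallel gripper is mounted at the origin on a cart in front of the work surface, level with it; the furniture and walls round the work are solid. World frame = base frame: x ahead of the robot, y to its left, z up, the work surface at z = 0. Lengths are in m, angles in degrees, forces in N, time in s.
With the tool pointing down it reaches from about 0.425 to 1.025 m from the base axis. Payload 9.4 kg.
Tool frame: the origin (TCP) lies at the very end of the fingers, on their centre line; the grasp point (between the pads) lies 19 mm behind it; x points along the fingers, z is the direction in which the jaws open and shut, and the axes are right-handed (so a half turn about x gives the same grasp; the last joint's range is limited). The gripper opens to 93 mm and grips with 3 to 60 N. Pads are 15 mm wide; open, the fingers measure 128 mm over their backs; the gripper's body (75 mm by 188 mm) begins 65 mm behind the grasp point.
Start: joints at [-4.395, 34.337, -0.143, 91.639, 0.103, 54.024, -4.572], TCP at [0.725, -0, 0.219] pointing down, gripper open.
Joint ranges: [-147.43, 147.43], [-19.82, 112.94], [-74.19, 73.91], [6.32, 146.72], [-59.91, 239.91], [6.04, 106.73], [-150.56, 150.56]. Speed limits (degrees/s): [127.2, 127.2, 172.46, 172.46, 180, 180, 180].

## Interface

Orientations are given as [roll, pitch, yaw] about the fixed x, y, z axes, in that order (R = Rz(yaw) Ry(pitch) Rx(roll)).
In Python, from plant import r, eyes gives the robot as it stands.
- The arm moves only by the tool jog_arm, never from a script. Its argument "rows" is a list of rows, each a list of 7 numbers: the turn, a rotation vector about the tool's x, y, z in degrees, then the shift along the tool's x, y, z in m, then the finger opening in m, from 0 to 0.093. A call has 1 to 8 rows; each row is the pose to reach, as a shift and turn from the pose commanded when the call began, along the tool's axes at that moment; what a row does not reach only later rows make up. A row lasts 1/8 s, in which the tool goes at most 62.5 mm and 10.7 degrees, less where a joint would pass 70% of its speed; a pose out of reach is approached as far as the arm can. A call with a gripper value outside its range is refused whole. The fingers move at their own pace and stop on an object; "grip_force" is the grip in N (left out, the last holds). Time passes only in rows, so rows that repeat a pose let the fingers close. It gives the time, the measured TCP pose, the force and the opening at its end, in the units of the state.
- r.observe(): the state, without advancing time (a new reading comes with each control period).
- eyes.get_image(name): name is "scene" or "side" or "wrist"; returns (picture, depth): 384x512x3 uint8, red, green, blue; 384x512 float32, m along the optical axis (not along the pixel's ray), 0 where there is no reading.
- eyes.camera_info(name): a dict with "intrinsics" (3x3 intrinsics, pixels), "R" (3x3) and "t" (3): a world point X has camera coordinates R X + t. Camera axes: x right, y down, z forward; pixel columns grow to the right and rows downward; lengths in m; the calibration is good to about 2 mm. A picture is of the moment at which its call begins: read the wrist's pose just before it. camera_info takes no time and is no camera call; for the wrist camera it gives the pose at the moment of the call.
- r.hand_in(): hands the job in, once; it reports no verdict.
The state is a dict: "time_s": time; "qpos": joint angles; "qvel": joint speeds; "tau": joint torques, N m; "tcp_pos": TCP position; "tool_rot": TCP orientation; "wrist_force": force on the tool from outside, world axes, zero at the start; "wrist_torque": the same for the moment, N m; "opening": finger opening in m.
Only numpy, scipy, OpenCV 4.12 (cv2) and the standard library are available. Lean on these libraries where they do the work, as an engineer would, in place of code of your own. Each camera call takes 0.05 s, during which the arm holds its last target.

## Task

The tart press has been washed and its ram is standing in the wooden block. Lower the ram through both guide arms into the die's hub, feel for the slot by turning it until it drops fully home, then turn it clockwise to lock it and lift it a couple of centimetres so that the die comes up with it. Set ram and die gently back down, let go, never force the ram against the press, and leave the other things where they are.

Things in the scene. Friction and masses are not known exactly. Their poses are not given: they have to be found in the camera images.
- press: grey iron tart press, fixed to the bench; origin on the bench, on the upright axis shared by both guide holes and the die; z up, column on the +x side. Base 170 x 130 x 14 mm (x -58 to +112 mm). Two guide arms reach from the column over a fluted round die; the column ends at z = 150 mm like the upper arm and nothing of the press is higher
- guide_top (a point): centre of the mouth of the upper guide hole, on top of the upper arm (z = 136 to 150 mm above the bench); axes as the press. Round hole 26 mm in diameter in a bronze bush, right through, its upper edge chamfered 2 mm; the boss round it is 54 mm across
- guide_low (a point): centre of the mouth of the lower guide hole, the same hole and chamfer, on top of the lower arm (z = 80 to 94 mm above the bench); axes as the press
- hub_mouth (a point): point of the press on the axis at the top of the die's hub (35 mm across), 52 mm above the bench, die down; axes as the press, NOT as the die. The hub's crown, 8 mm thick, has a 13 mm round hole and one straight slot 8 mm wide, 27 mm long. The slot lies along the press's y turned by an unmeasured angle, up to 0.75 rad either way; the die is stiff to turn (1.5 N m)
- hub_floor (a point): point of the press on the axis at the floor of the hub, 36 mm above the bench, die down: the ram's lower end rests here when home. Under the crown (underside 8 mm above this floor) the pin can turn clockwise seen from above (negative about z) by about 1.3 rad to a stop, only 0.2 rad anticlockwise; from 0.5 rad on it is locked and lifts the die after 3 mm of free play
- ram: the ram, 166 mm tall, about 0.45 kg, upright in the block's hole. Origin at the centre of its lower end, z up its axis. Neck 9 mm in diameter (z 0 to 22 mm) with a cross pin at its foot, then a steel shaft 24 mm in diameter (z 22 to 140 mm, lower edge chamfered 2.5 mm), then the wooden handle. Half a turn about z gives the same shape
- ram_pin (a point): centre of the ram's cross pin, 2.5 mm above its lower end; the pin is 5 mm thick with rounded ends and 23 mm long along the ram's y, its underside flush with the lower end
- ram_handle (a point): centre of the dark wooden cross handle on top of the ram, 153 mm above its lower end; 66 mm long along the ram's y (parallel to the cross pin), 20 mm wide along x, 26 mm tall; axes as the ram
- ram_block: plain round turned-wood block, fixed, 94 mm across and 55 mm tall, origin at the centre of its underside; in the middle of its top an upright hole 27 mm in diameter and 45 mm deep, where the ram stands at the start with its lower end 10 mm above the bench
- die (a joint): how far the die is lifted off the press bed, in m: 0 resting on the bed, at most 0.020; it drops back by its own weight (0.35 kg)
- spare_die: bystander: loose fluted round die 66 mm across, 32 mm tall; origin at the centre of its underside
- bench_scraper: bystander: loose bench scraper with black grip, 96 x 162 x 17 mm; origin at the centre of its underside
- pepper_mill: bystander: loose black pepper mill 52 mm across, 184 mm tall; origin at the centre of its underside
- butter: bystander: loose wrapped stick of butter, 33 x 120 x 32 mm; origin at the centre of its underside
There are look-alikes about, which are no part of the job. Of the things like the ram, leave any that is blue; of the rest the smaller one is meant.

How it is judged:
By the outcome, as a careful person would: the job done as asked, in the order asked, and still so for the second after the job is handed in, with the robot touching nothing.
It also fails if it takes over 64 s, if anything falls off the work surface, if the arm or the gripper's body presses on something with over 40 N, if the wrist force passes 120 N, or if a joint passes its speed limit or range.

## Working session

There is one attempt and no reset: what is moved stays moved. The work goes in short steps, Python scripts to look and compute and a tool call to move; the robot and the scene stay as the last step left them, time stands still between calls to the robot, and variables do not carry over. Pictures are saved under pics/ and viewed, and the job is handed in when it is done.

Besides the shell and the picture viewer there is one more tool, called in YAML: its name, and indented under it one key for each argument. jog_arm: Moves the arm, as the interface text tells. Its arguments: {"type":"object","properties":{"rows":{"type":"array"},"grip_force":{"type":"number"}},"required":["rows"]}

```bash
ls; mkdir -p pics
cat > h.py <<'E'
import numpy as np, cv2
from plant import r, eyes
def grab(n,tag):
    im,d=eyes.get_image(n); ci=eyes.camera_info(n)
    np.savez(f'pics/{tag}.npz',im=im,d=d,K=ci['intrinsics'],R=ci['R'],t=ci['t'])
    cv2.imwrite(f'pics/{tag}.png',im[:,:,::-1])
def load(tag):
    return np.load(f'pics/{tag}.npz')
def px2w(f,u,v,z=None):
    K,R,t=np.array(f['K']),np.array(f['R']),np.array(f['t'])
    ray=np.linalg.inv(K)@np.array([u,v,1.]); c=-R.T@t; dr=R.T@ray
    if z is None:
        d=f['d'][int(round(v)),int(round(u))]; return c+dr*d
    return c+dr*((z-c[2])/dr[2])
def w2px(f,X):
    p=np.array(f['K'])@(np.array(f['R'])@np.array(X)+np.array(f['t'])); return p[:2]/p[2]
def crop(tag,x0,y0,w,h,s):
    im=cv2.imread(f'pics/{tag}.png')[y0:y0+h,x0:x0+w]
    cv2.imwrite(f'pics/{tag}_c{x0}_{y0}.png',cv2.resize(im,None,fx=s,fy=s,interpolation=cv2.INTER_CUBIC))
E
python3 - <<'E'
from h import *
for n in ['scene','side','wrist']: grab(n,n+'0')
print(r.observe())
for n in ['scene','side','wrist']:
    f=load(n+'0'); print(n,-f['R'].T@f['t'],f['R'][2],f['K'][0,0])
E
```

```text
pics
{'time_s': 0.15, 'qpos': array([-4.39530258, 34.37351572, -0.14563134, 91.66953632,  0.10376696,
       54.02454158, -4.57313138]), 'qvel': array([ 0.00126372, -0.15849879, -0.02252336, -0.10628639,  0.00375419,
        0.10387232,  0.01072372]), 'tau': array([ 4.23705205e-03, -7.65584278e+01,  1.49971146e+00, -2.52563953e+01,
       -5.22377843e-02,  1.48844108e-02,  9.41959070e-05]), 'tcp_pos': array([ 7.24635514e-01, -3.54170643e-06,  2.17969729e-01]), 'tool_rot': array([-173.99851003,   89.93251456, -173.99508373]), 'wrist_force': array([ 0.28839104,  0.19756721, -0.49230032]), 'wrist_torque': array([-0.00991542, -0.02711545, -0.00554458]), 'opening': 0.09306717121243643}
scene [0.26980532 0.58144821 0.57861219] [ 0.3660632  -0.76476918 -0.53021301] 405.3470802384172
side [ 0.19972567 -0.6357144   0.65525562] [ 0.44515926  0.67408993 -0.58943701] 356.98639041458586
wrist [0.72473539 0.07884394 0.38479148] [-0.00166354 -0.28633357 -0.95812855] 285.8280134160184
```

View pics/scene0.png

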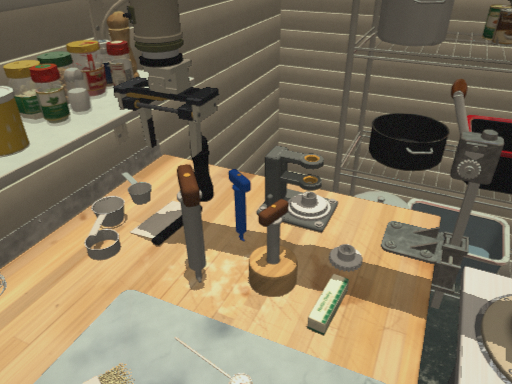

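View pics/side0.png

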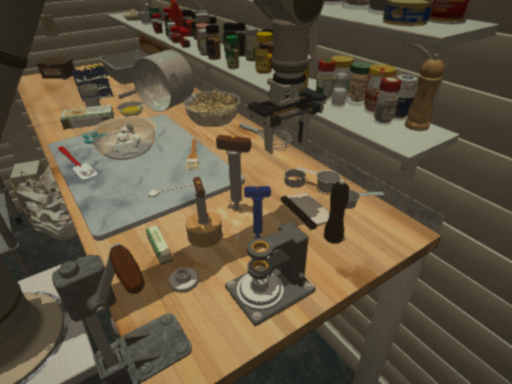

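View pics/wrist0.png

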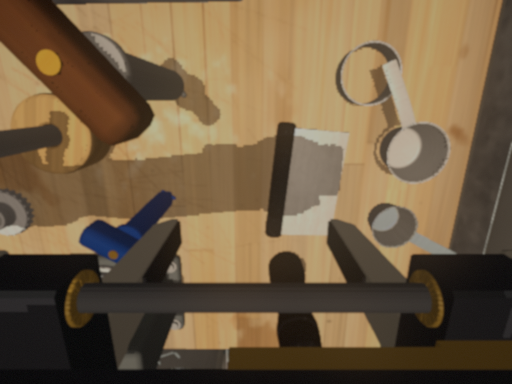

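Ram candidates in the scene view: brown-handled big one at (190,215), blue at (240,200), and brown-handled one in the block at (273,235). The last fits: not blue, the smaller of the rest, and standing in the wooden block. I'll confirm it in crops.

Run:
```python
from h import *
crop('scene0',230,140,130,160,5) 
im=cv2.imread('pics/scene0_c230_140.png'); cv2.imwrite('pics/s1.png',cv2.resize(im,None,fx=.75,fy=.75))
crop('side0',160,130,170,200,3)
```

```text
(no output)
```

View pics/s1.png

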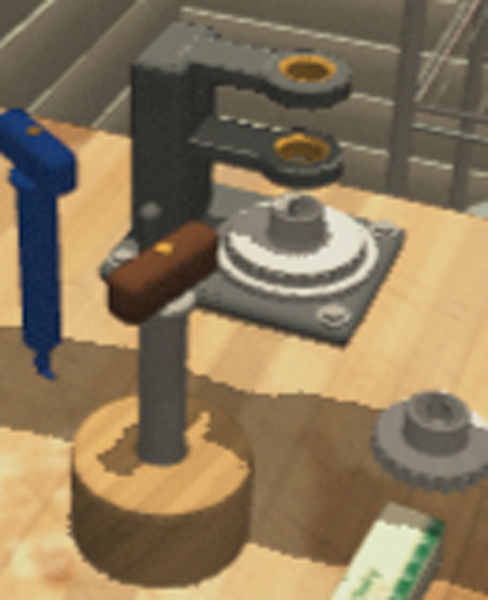

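View pics/side0_c160_130.png

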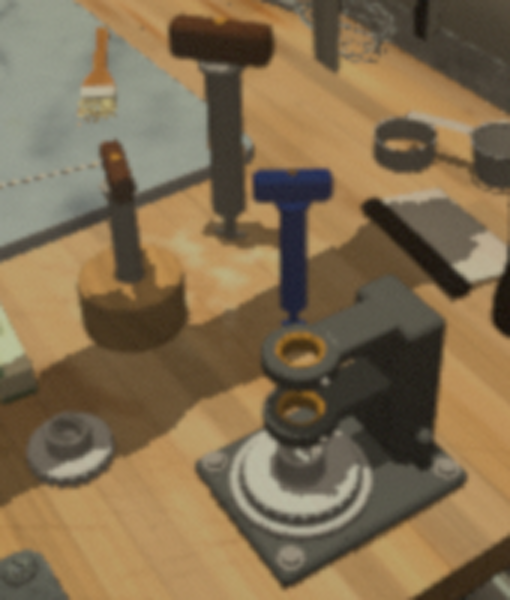

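Run:
```python
from h import *
s=load('scene0');d=load('side0');w=load('wrist0')
for n,a,b,z in [('top',(311.9,158.1),(260.3,246.7),.150),('low',(310.3,180),(260.7,265.3),.094),('dot',(273.5,206.1),(198.3,182.3),.176)]:
    print(n,px2w(s,*a,z),px2w(d,*b,z))
# handle pts from depth
def cloud(f):
    v,u=np.mgrid[0:384,0:512]; D=f['d']; ray=np.stack([u,v,np.ones_like(u)],-1)@np.linalg.inv(f['K']).T
    P=(ray*D[...,None]-f['t'])@f['R']; return P,D>0
for n,f in (('s',s),('d',d)):
    P,m=cloud(f)
    c=px2w(s,273.5,206.1,.176)
    h=m&(np.hypot(P[...,0]-c[0],P[...,1]-c[1])<.05)&(P[...,2]>.145)
    q=P[h]; top=q[q[:,2]>.17]
    print(n,len(q),q[:,2].max(),top.mean(0) if len(top) else 0)
    if len(top)>5:
        r_=cv2.minAreaRect((top[:,:2]*1000).astype(np.float32)); print(r_)
        r_=cv2.minAreaRect((q[:,:2]*1000).astype(np.float32)); print('all',r_)
    # block top
    b=m&(np.hypot(P[...,0]-c[0],P[...,1]-c[1])<.06)&(abs(P[...,2]-.055)<.004)
    print('block',cv2.minEnclosingCircle((P[b][:,:2]*1000).astype(np.float32)),P[b][:,2].mean())
    g=px2w(s,311.9,158.1,.150)
    t=m&(np.hypot(P[...,0]-g[0],P[...,1]-g[1])<.15)&(abs(P[...,2]-.150)<.003)
    print('press top',t.sum(),cv2.minAreaRect((P[t][:,:2]*1000).astype(np.float32)))
    t=m&(np.hypot(P[...,0]-g[0],P[...,1]-g[1])<.17)&(abs(P[...,2]-.014)<.003)
    print('base',t.sum(),cv2.minAreaRect((P[t][:,:2]*1000).astype(np.float32)))
```

```text
top [ 0.50340879 -0.20549325  0.15      ] [ 0.50001879 -0.20688237  0.15      ]
low [ 0.50281476 -0.20292863  0.094     ] [ 0.50178807 -0.205795    0.094     ]
dot [0.49356897 0.04061784 0.176     ] [0.48898331 0.0394833  0.176     ]
s 554 0.1789154070437411 [0.49108271 0.04619378 0.17473164]
((492.18048095703125, 43.03750991821289), (65.0341567993164, 19.056140899658203), 72.88262939453125)
all ((489.6669006347656, 44.13457107543945), (65.65144348144531, 24.50640869140625), 72.88262939453125)
block ((492.2438049316406, 42.89860916137695), 45.935325622558594) 0.054939966646640186
press top 545 ((540.8912353515625, -204.71255493164062), (128.860595703125, 64.92107391357422), 0.2542242407798767)
base 590 ((484.309326171875, -184.547119140625), (170.0657958984375, 240.41439819335938), 69.36463165283203)
d 197 0.17658243412444982 [0.48750937 0.03797723 0.17386267]
((488.6624755859375, 40.89841842651367), (65.54788208007812, 19.28434944152832), 72.63694763183594)
all ((488.54779052734375, 39.65138244628906), (64.55706024169922, 28.751440048217773), 84.21556091308594)
block ((489.3647766113281, 39.46574401855469), 45.5927848815918) 0.053735643984854246
press top 847 ((538.2506103515625, -206.97947692871094), (130.29815673828125, 62.20457458496094), 0.6370934247970581)
base 1228 ((482.80023193359375, -184.0001220703125), (156.50570678710938, 279.3185729980469), 33.28763961791992)
```

```bash
python3 - <<'E'
from h import *
s=load('scene0');d=load('side0');w=load('wrist0')
def cloud(f):
    v,u=np.mgrid[0:384,0:512]; D=f['d']; ray=np.stack([u,v,np.ones_like(u)],-1)@np.linalg.inv(f['K']).T
    P=(ray*D[...,None]-f['t'])@f['R']; return P,D>0
print('base corners side',[px2w(d,*p,.014).round(4) for p in [(225,285.7),(255.7,325.3),(315.3,289.3)]])
f=lambda x,y:(230+x/3.75,140+y/3.75)
print('base corners scene',[px2w(s,*f(*p),.014).round(4) for p in [(345,340),(405,235)]])
# height map of tall things (fused)
for n,c in (('s',s),('d',d)):
    P,m=cloud(c)
    k=m&(P[...,2]>.06)&(P[...,2]<.33)&(P[...,0]>.3)&(P[...,0]<.8)&(P[...,1]>-.35)&(P[...,1]<.3)
    q=P[k]; print(n)
    H={}
    for p in q:
        key=(int(p[0]//.03),int(p[1]//.03)); H[key]=max(H.get(key,0),p[2])
    for x in range(10,27): print(f'{x*.03:.2f}',' '.join(f'{int(H.get((x,y),0)*1000):3d}' for y in range(9,-13,-1)))
ci=w; R=w['R']; print('wrist cam right,down',R[0],R[1])
from scipy.spatial.transform import Rotation as Ro
o=r.observe(); print(Ro.from_euler('xyz',o['tool_rot'],degrees=True).as_matrix().round(3))
E
python3 -c "
from h import *
import os
"
python3 - <<'E'
from h import *
crop('scene0',285,170,60,50,12)
crop('side0',235,250,60,50,12)
E
```

```text
base corners side [array([ 0.442 , -0.1494,  0.014 ]), array([ 0.4416, -0.2738,  0.014 ]), array([ 0.6039, -0.2737,  0.014 ])]
base corners scene [array([ 0.4465, -0.132 ,  0.014 ]), array([ 0.4438, -0.256 ,  0.014 ])]
s
0.30   0   0   0   0   0   0   0   0   0   0   0   0   0   0   0   0   0   0   0   0   0   0
0.33   0   0   0   0   0   0   0   0   0   0   0   0   0   0   0   0   0   0   0   0   0   0
0.36   0   0   0   0   0   0   0   0   0   0   0   0   0   0   0   0   0   0   0   0   0   0
0.39   0   0   0   0   0   0   0   0   0   0   0   0   0   0   0   0   0   0   0   0   0   0
0.42   0   0   0   0   0   0   0   0   0   0   0   0   0   0   0   0   0   0   0   0   0   0
0.45   0   0   0   0   0   0   0   0 173 176   0   0   0   0   0   0 151   0   0   0   0   0
0.48   0   0   0   0   0   0   0 177 178 178   0   0   0   0   0 152 152 151   0   0   0   0
0.51   0   0   0   0   0   0   0   0   0   0   0   0   0   0   0 150 152 151   0   0   0   0
0.54   0   0   0   0   0   0   0   0   0   0   0   0   0   0   0   0 152 151   0   0   0   0
0.57   0   0   0   0   0 237 234   0   0  
[... 1766 characters left out ...]
8 329 329 329   0   0   0   0   0   0   0   0   0   0
0.66   0   0   0   0   0   0   0   0   0 280 329 326   0   0   0   0   0   0   0   0   0   0
0.69   0   0   0   0   0   0   0   0   0   0 329 318   0   0   0   0   0   0   0   0   0   0
0.72   0   0   0   0   0   0   0   0   0   0 329 319   0   0   0 163   0   0   0   0   0   0
0.75   0   0   0   0   0   0   0   0   0 320 325 325   0   0 172 183 164   0   0   0   0   0
0.78   0   0   0   0   0   0   0   0   0 329 326 326   0   0   0 169 134   0   0   0   0   0
wrist cam right,down [ 0.99999837 -0.00114392 -0.00139438] [-6.96769935e-04 -9.58129312e-01  2.86335008e-01]
[[-0.001 -0.     1.   ]
 [-0.     1.     0.   ]
 [-1.    -0.    -0.001]]
```

View pics/scene0_c285_170.png

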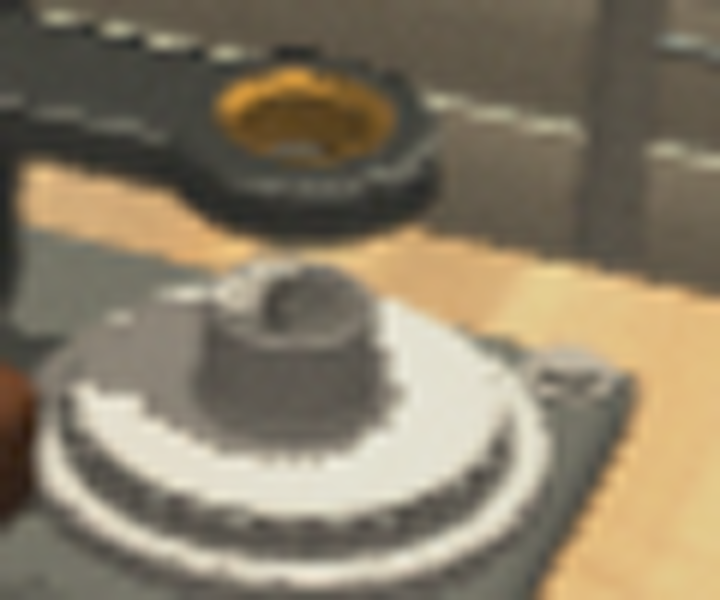

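View pics/side0_c235_250.png

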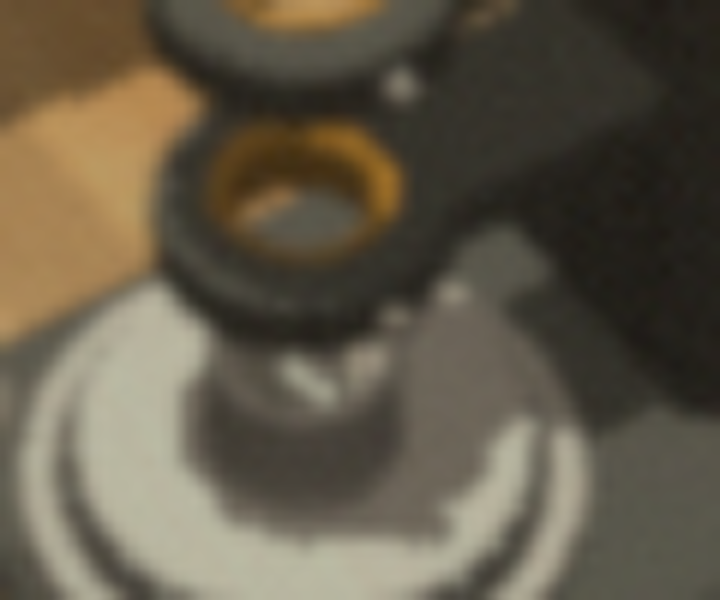

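Press yaw ≈ 0°, guide axis ≈ (0.502, -0.205). The ram is at ≈ (0.491, 0.041), with its handle axis at 72.8°. I'm moving above the ram with the jaws across the handle's width.

jog_arm:
  rows:
    - [3,0,0,-0.03,0.005,-0.03,0.093]
    - [6,0,0,-0.052,0.012,-0.075,0.093]
    - [9,0,0,-0.052,0.02,-0.12,0.093]
    - [12,0,0,-0.052,0.03,-0.165,0.093]
    - [15,0,0,-0.052,0.036,-0.205,0.093]
    - [17.2,0,0,-0.052,0.0415,-0.2335,0.093]
    - [17.2,0,0,-0.052,0.0415,-0.2335,0.093]
    - [17.2,0,0,-0.052,0.0415,-0.2335,0.093]

```text
time_s: 1.15
tcp_pos: [0.4923, 0.0415, 0.2709]
tool_rot: [19.3, 89.9, 2.1]
wrist_force: [0.0, -0.2, -0.4]
opening: 0.0931
```

Run:
```python
from h import *
grab('wrist','wrist1')
o=r.observe(); print(o['tcp_pos'],o['tool_rot'],o['qpos'].round(1))
f=load('wrist1')
for X in [(.491,.041,.176),(.502,-.2055,.15),(.5025,-.2045,.094)]: print(w2px(f,X))
```

```text
[0.49245858 0.04144096 0.27069444] [14.60553794 89.95808826 -2.58215257] [-13.8  14.7   3.1 117.9  -1.   47.3 -27.4]
[252.32987328 187.86692963]
[318.20791486 355.93285072]
[310.08781485 322.61590043]
```

View pics/wrist1.png

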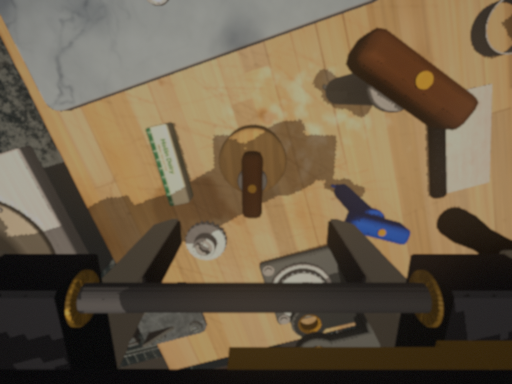

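The handle dot is at (252,188), within a pixel of the prediction, and the handle is square to the jaws. Going down.

jog_arm:
  rows:
    - [0,0,0,0.03,0,-0.001,0.07]
    - [0,0,0,0.06,0,-0.001,0.06]
    - [0,0,0,0.085,0,-0.001,0.06]
    - [0,0,0,0.105,0,-0.001,0.06]
    - [0,0,0,0.117,0,-0.001,0.06]
    - [0,0,0,0.117,0,-0.001,0.06]

```text
time_s: 1.95
tcp_pos: [0.4906, 0.0416, 0.1529]
tool_rot: [-148.7, 89.9, -165.9]
wrist_force: [0.5, 0.1, 0.2]
opening: 0.06
```

Run:
```python
from h import *
grab('wrist','wrist2');grab('side','side2')
o=r.observe(); print(o['tcp_pos'],o['wrist_force'],o['opening'])
crop('side2',150,130,120,120,5)
crop('wrist2',150,100,220,200,3)
```

```text
[0.49104382 0.04171867 0.15393288] [-0.62329535  0.37916049  0.33724619] 0.05968879685150305
```

View pics/side2_c150_130.png

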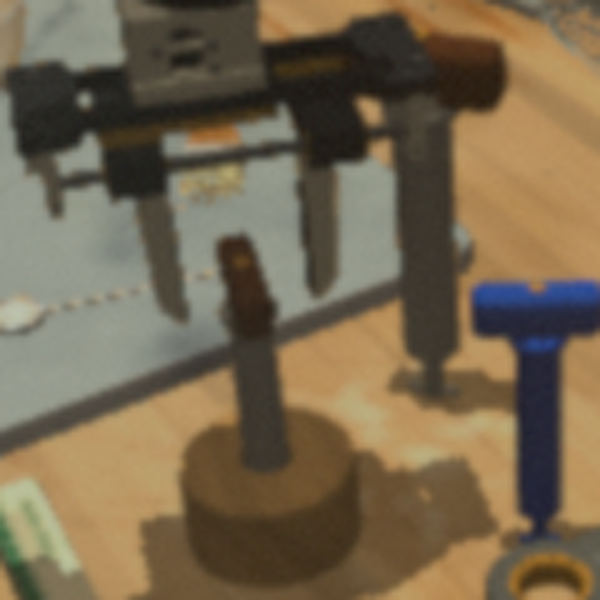

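View pics/wrist2_c150_100.png

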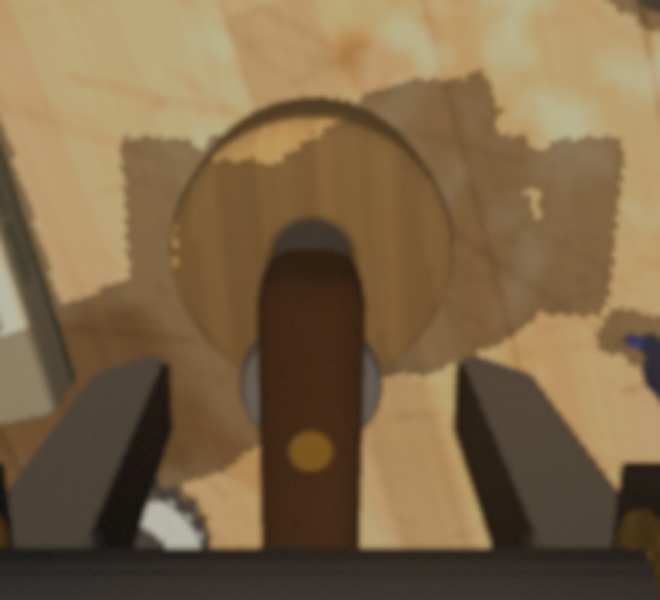

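The handle is midway between the fingers, and the tips are just above the shaft shoulder. Closing.

jog_arm:
  rows:
    - [0,0,0,0,0,0,0.04]
    - [0,0,0,0,0,0,0.025]
    - [0,0,0,0,0,0,0.005]
    - [0,0,0,0,0,0,0.005]
    - [0,0,0,0,0,0,0.005]
    - [0,0,0,0,0,0,0.005]
  grip_force: 55

```text
time_s: 2.8
tcp_pos: [0.4906, 0.0418, 0.1537]
tool_rot: [12.5, 90.0, -4.7]
wrist_force: [0.6, -0.9, 2.5]
opening: 0.0196
```

jog_arm:
  rows:
    - [0,0,0,-0.005,0,0,0.005]
    - [0,0,0,-0.015,0,0,0.005]
    - [0,0,0,-0.025,0,0,0.005]
    - [0,0,0,-0.025,0,0,0.005]

```text
time_s: 3.3
tcp_pos: [0.4911, 0.0419, 0.1796]
tool_rot: [27.4, 89.9, 10.2]
wrist_force: [0.3, -0.5, -4.9]
opening: 0.0196
```

jog_arm:
  rows:
    - [0,0,0,-0.02,0,0,0.005]
    - [0,0,0,-0.045,0,0,0.005]
    - [0,0,0,-0.075,0,0,0.005]
    - [0,0,0,-0.105,0,0,0.005]
    - [0,0,0,-0.13,0,0,0.005]
    - [0,0,0,-0.145,0,0,0.005]
    - [0,0,0,-0.145,0,0,0.005]

```text
time_s: 4.18
tcp_pos: [0.4907, 0.0418, 0.3241]
tool_rot: [28.3, 89.9, 11.1]
wrist_force: [0.5, -0.4, -4.4]
opening: 0.0197
```

Run:
```python
from h import *
grab('scene','scene3');grab('side','side3')
o=r.observe(); print(o['tcp_pos'],o['tool_rot'],o['wrist_force'],o['opening'],o['qpos'].round(1))
crop('scene3',200,100,160,130,4)
crop('side3',150,80,160,130,4)
from scipy.spatial.transform import Rotation as Ro
M=Ro.from_euler('xyz',o['tool_rot'],degrees=True).as_matrix();print(M.round(4))
d=np.array([.502,-.205,.325])-o['tcp_pos']; print('shift to press',M.T@d)
```

```text
[0.49004442 0.0417454  0.32275071] [-149.67785639   89.92814087 -166.8708594 ] [ 3.07533277e-04  7.88884516e-01 -4.07246463e+00] 0.019752399732042722 [-14.3  11.4   3.4 114.   -0.8  54.7 -27.7]
[[-1.200e-03  2.956e-01  9.553e-01]
 [-3.000e-04  9.553e-01 -2.956e-01]
 [-1.000e+00 -6.000e-04 -1.100e-03]]
shift to press [-0.00219359 -0.23218689  0.08435475]
```

View pics/scene3_c200_100.png

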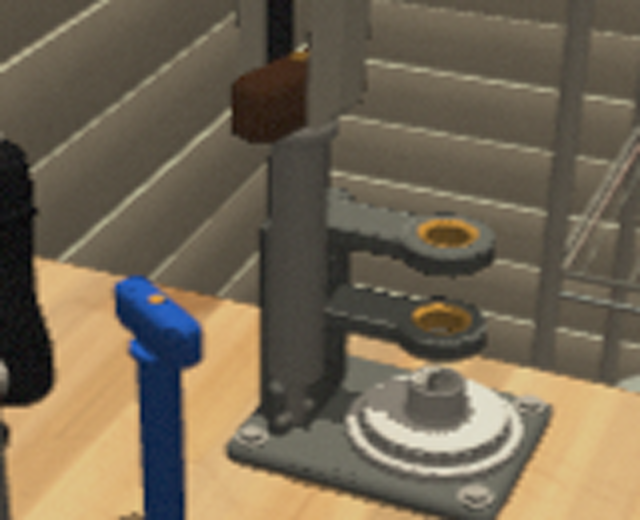

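View pics/side3_c150_80.png

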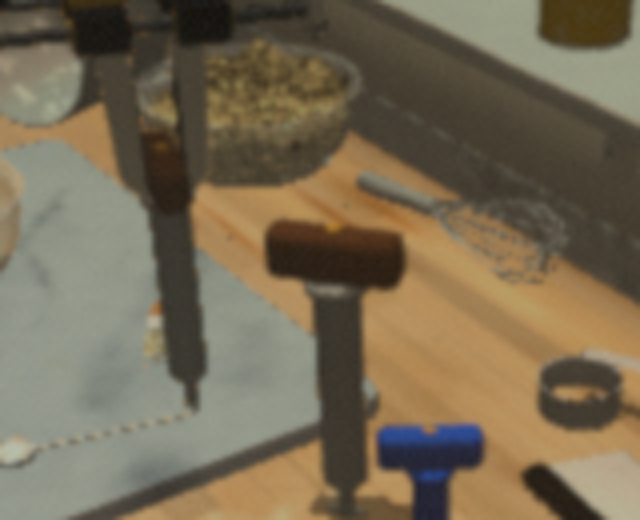

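Grip is good and the ram hangs upright (foot at (198,182) in side). Carrying it over the press with its foot at about z = 0.18, clear of everything on the way.

jog_arm:
  rows:
    - [0,0,0,-0.003,-0.02,0.007,0.005]
    - [0,0,0,-0.003,-0.055,0.02,0.005]
    - [0,0,0,-0.003,-0.095,0.034,0.005]
    - [0,0,0,-0.003,-0.135,0.049,0.005]
    - [0,0,0,-0.003,-0.175,0.063,0.005]
    - [0,0,0,-0.003,-0.21,0.076,0.005]
    - [0,0,0,-0.003,-0.232,0.0845,0.005]
    - [0,0,0,-0.003,-0.232,0.0845,0.005]

```text
time_s: 5.28
tcp_pos: [0.5019, -0.2066, 0.3252]
tool_rot: [-155.2, 89.9, -172.6]
wrist_force: [0.3, 1.0, -4.4]
opening: 0.0197
```

jog_arm:
  rows:
    - [0,0,0,0,0,0,0.005]
    - [0,0,0,0,0,0,0.005]

```text
time_s: 5.52
tcp_pos: [0.5027, -0.2036, 0.3262]
tool_rot: [159.7, 89.9, 142.6]
wrist_force: [-0.1, 0.9, -2.7]
opening: 0.0197
```

Run:
```python
from h import *
grab('scene','scene4');grab('side','side4');grab('wrist','wrist4')
for i in range(3):
    o=r.observe(); print(o['tcp_pos'],o['tool_rot'],o['wrist_force'],o['opening'],o['qpos'].round(1))
crop('scene4',270,80,80,100,6)
crop('side4',220,150,80,120,5)
```

```text
[ 0.50275871 -0.20413089  0.32662508] [78.62209559 89.99500236 61.48897811] [-0.54190129 -0.30832028 -3.78787781] 0.019569430283661527 [  7.4  15.2  11.2 108.5  -3.5  56.6   3. ]
[ 0.50275871 -0.20413089  0.32662508] [78.62209559 89.99500236 61.48897811] [-0.54190129 -0.30832028 -3.78787781] 0.019569430283661527 [  7.4  15.2  11.2 108.5  -3.5  56.6   3. ]
[ 0.50275871 -0.20413089  0.32662508] [78.62209559 89.99500236 61.48897811] [-0.54190129 -0.30832028 -3.78787781] 0.019569430283661527 [  7.4  15.2  11.2 108.5  -3.5  56.6   3. ]
```

View pics/scene4_c270_80.png

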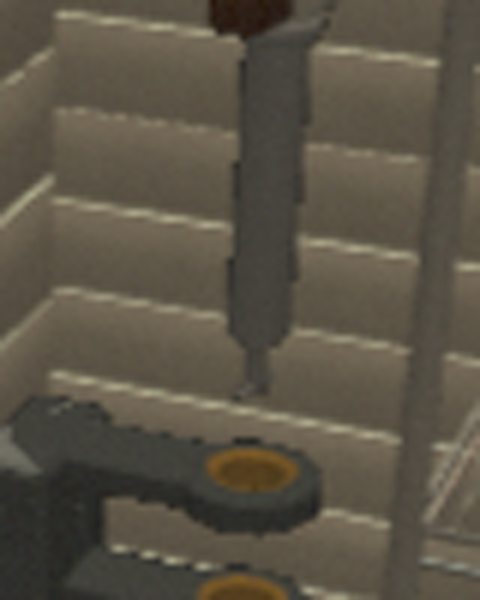

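View pics/side4_c220_150.png

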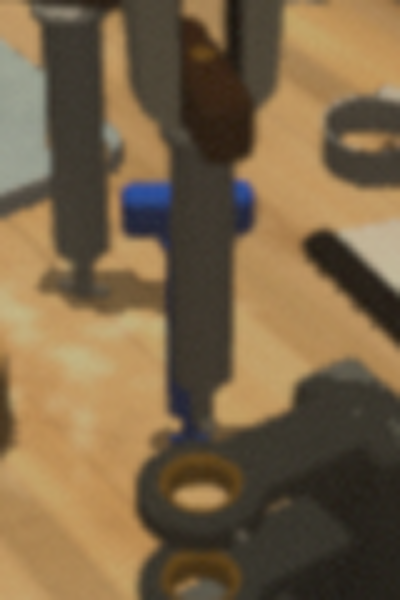

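View pics/wrist4.png

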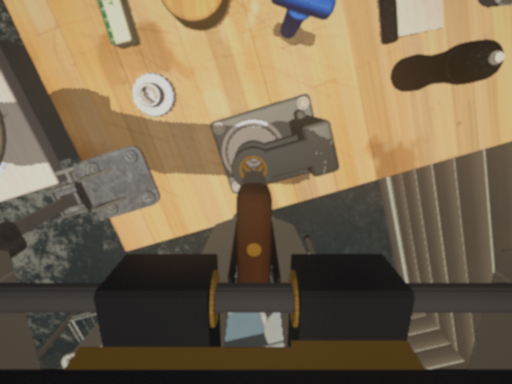

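Run:
```python
from h import *
from scipy.optimize import least_squares
s=load('scene4');d=load('side4')
def fit(obs_s,obs_d,zs):  # image lines: points along a line known at z unknown -> use rows
    pass
# ram: horizontal image offset at given row vs vertical line
S=[(270+260/6,80+300/6),(270+273/6,80+80/6)]; D=[(220+201/5,150+350/5),(220+203/5,150+180/5)]
def atrow(f,x,y,v):
    lo,hi=.1,.5
    for _ in range(40):
        m=(lo+hi)/2
        if w2px(f,(x,y,m))[1]>v: lo=m
        else: hi=m
    return w2px(f,(x,y,m))[0],m
def res(p):
    return [atrow(f,p[0],p[1],v)[0]-u for f,L in((s,S),(d,D)) for u,v in L]
q=least_squares(res,[.502,-.205]); print('ram axis',q.x,q.fun)
f1=lambda c:[*c]
H=[(s,(270+253/6,80+470/6),.15),(s,(270+244/6,80+597/6),.094),(d,(220+202/5,150+484/5),.15),(d,(220+201/5,150+580/5),.094)]
for z in(.15,.094):
    g=least_squares(lambda p:np.concatenate([w2px(f,(p[0],p[1],z))-u for f,u,zz in H if zz==z]),[.502,-.205]); print('hole',z,g.x,g.fun)
print([ (atrow(f,q.x[0],q.x[1],v)[1]) for f,L in((s,S),(d,D)) for u,v in L])
```

```text
ram axis [ 0.50389244 -0.20177089] [-0.18367573  0.17461315  0.21139524 -0.19703813]
hole 0.15 [ 0.50154781 -0.20596859] [ 0.58943709 -0.16783859  0.25997974 -0.66263999]
hole 0.094 [ 0.50138284 -0.20584854] [ 0.62283625  0.04039658  0.35767177 -0.60342809]
[0.22003161965658366, 0.3014364262595336, 0.2146215556884272, 0.29385396477919135]
```

Run:
```python
from h import *
from scipy.optimize import least_squares
s=load('scene4');d=load('side4')
Hs=(270+253/6,80+470/6);Hd=(220+202/5,150+484/5)
# row-consistent: vertical line through (x,y): u at hole row equals hole u
def atrow(f,x,y,v):
    lo,hi=-.1,.5
    for _ in range(40):
        m=(lo+hi)/2
        if w2px(f,(x,y,m))[1]>v: lo=m
        else: hi=m
    return w2px(f,(x,y,m))[0]
S=[(270+260/6,80+300/6),(270+273/6,80+80/6)]; D=[(220+201/5,150+350/5),(220+203/5,150+180/5)]
for nm,A in (('ram',((s,S),(d,D))),('ramlow',((s,S[:1]),(d,D[:1]))),('ramhigh',((s,S[1:]),(d,D[1:]))),('hole',((s,[Hs]),(d,[Hd]))),('low',((s,[(270+244/6,80+597/6)]),(d,[(220+201/5,150+580/5)])))):
    q=least_squares(lambda p:[atrow(f,p[0],p[1],v)-u for f,L in A for u,v in L],[.502,-.205]); print(nm,q.x,q.fun)
crop('scene4',295,85,40,50,14); crop('side4',240,180,45,60,12)
crop('wrist4',200,130,110,90,7)
```

```text
ram [ 0.50389244 -0.20177089] [-0.18367547  0.17461343  0.21139552 -0.19703783]
ramlow [ 0.50345713 -0.20168291] [-1.61435310e-11  1.13686838e-13]
ramhigh [ 0.5042809  -0.20183308] [-1.46087586e-11  5.68434189e-14]
hole [ 0.50230144 -0.20397682] [-5.40012479e-12  0.00000000e+00]
low [ 0.50216343 -0.20341195] [ 1.97246663e-11 -2.27373675e-13]
```

View pics/side4_c240_180.png

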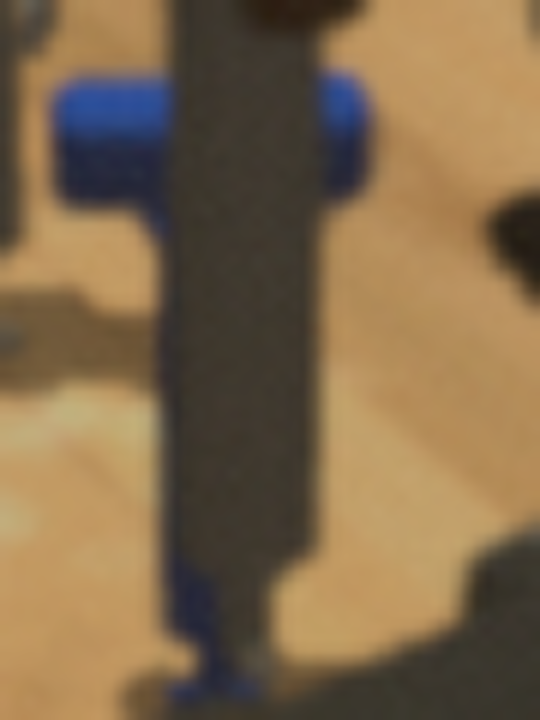

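View pics/wrist4_c200_130.png

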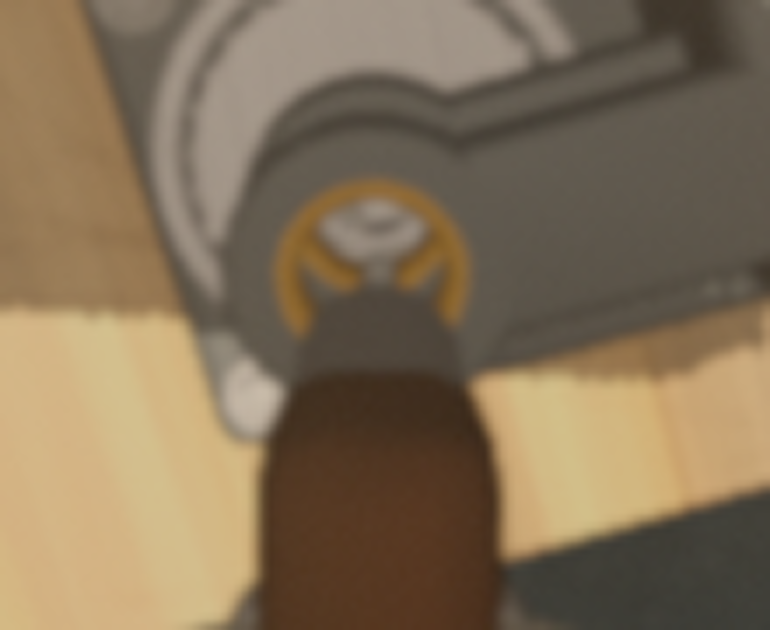

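View pics/scene4_c295_85.png

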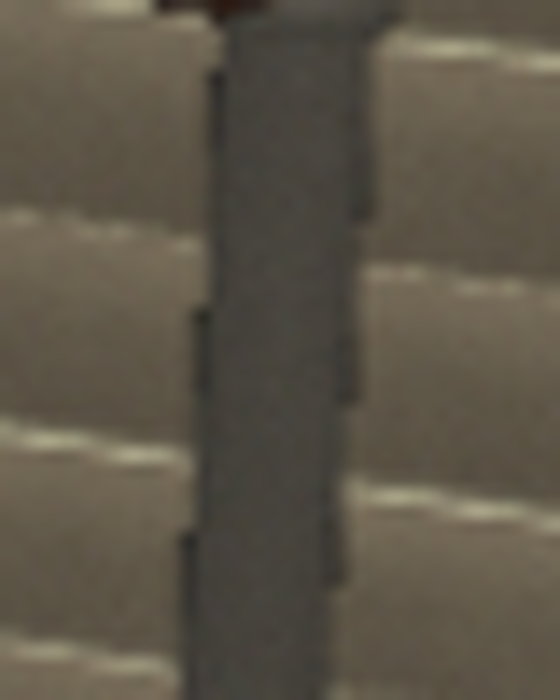

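Run:
```python
from h import *
w=load('wrist4'); print(px2w(w,200+372/7,130+276/7,.15))
for c in [(.5015,-.2059),(.5023,-.204)]:
  q=np.array([w2px(w,(c[0]+.015*np.cos(a),c[1]+.015*np.sin(a),.15)) for a in np.linspace(0,6.28,60)])
  q=(q-[200,130])*7; print(c,q.min(0),q.max(0),q.mean(0))
# foot in scene/side
s=load('scene4');d=load('side4')
for x,y in [(.5028,-.2041),(.5037,-.2018)]:
  for z in(.1835,.2055,.3):
    print(x,y,z,(w2px(s,(x,y,z))-[270,80])*6,(w2px(d,(x,y,z))-[240,180])*12)
print(eyes.camera_info('wrist')['t']-w['t'],r.observe()['tcp_pos'])
```

```text
[ 0.5014653  -0.20583152  0.15      ]
(0.5015, -0.2059) [287.18731305 192.21249552] [457.45777705 358.2817157 ] [373.62446497 275.4109587 ]
(0.5023, -0.204) [288.18927105 180.54904247] [458.74404626 347.1732745 ] [374.7712835  264.02641371]
0.5028 -0.2041 0.1835 [257.42008562 389.79867255] [247.66763099 635.8003922 ]
0.5028 -0.2041 0.2055 [261.25284183 335.0423651 ] [247.69281715 533.63883782]
0.5028 -0.2041 0.3 [278.93595326  82.41427373] [247.81269763  47.37278816]
0.5037 -0.2018 0.1835 [253.1006098  391.88466106] [244.11781426 626.03498032]
0.5037 -0.2018 0.2055 [256.88247792 337.06722582] [244.07649635 523.97832773]
0.5037 -0.2018 0.3 [274.33287492  84.12715077] [243.87989115  38.35667848]
[0. 0. 0.] [ 0.50275871 -0.20413089  0.32662508]
```

Hole at ≈ (0.5015, -0.2059); all three cameras agree once the common bias cancels. The ram is at the TCP, (0.5028, -0.2041). I'm shifting 2 mm and lowering in stages while watching the force.

jog_arm:
  rows:
    - [0,0,0,0,-0.0021,-0.0007,0.005]
    - [0,0,0,0.01,-0.0021,-0.0007,0.005]
    - [0,0,0,0.022,-0.0021,-0.0007,0.005]
    - [0,0,0,0.034,-0.0021,-0.0007,0.005]
    - [0,0,0,0.044,-0.0021,-0.0007,0.005]
    - [0,0,0,0.05,-0.0021,-0.0007,0.005]
    - [0,0,0,0.05,-0.0021,-0.0007,0.005]

```text
time_s: 6.55
tcp_pos: [0.5011, -0.2067, 0.2761]
tool_rot: [-166.0, 89.9, 176.8]
wrist_force: [0.4, -0.2, -3.9]
opening: 0.0197
```

jog_arm:
  rows:
    - [0,0,0,0.004,0,0,0.005]
    - [0,0,0,0.008,0,0,0.005]
    - [0,0,0,0.011,0,0,0.005]
    - [0,0,0,0.011,0,0,0.005]

```text
time_s: 7.05
tcp_pos: [0.5014, -0.2061, 0.2654]
tool_rot: [133.8, 90.0, 116.6]
wrist_force: [0.7, 2.3, -5.1]
opening: 0.0197
```

Run:
```python
from h import *
grab('scene','scene5');grab('side','side5')
o=r.observe(); print(o['tcp_pos'],o['wrist_force'],o['wrist_torque'])
crop('scene5',280,100,60,60,8);crop('side5',230,180,60,80,8)
a=cv2.imread('pics/scene5_c280_100.png');b=cv2.imread('pics/side5_c230_180.png')
c=np.zeros((640,960,3),np.uint8);c[:480,:480]=a;c[:,480:]=b; cv2.imwrite('pics/c5.png',cv2.resize(c,(800,533)))
```

```text
[ 0.50130099 -0.20621197  0.26543789] [ 1.01588767  2.90152907 -5.11556815] [ 0.80586844 -0.07415621 -0.03504136]
```

View pics/c5.png

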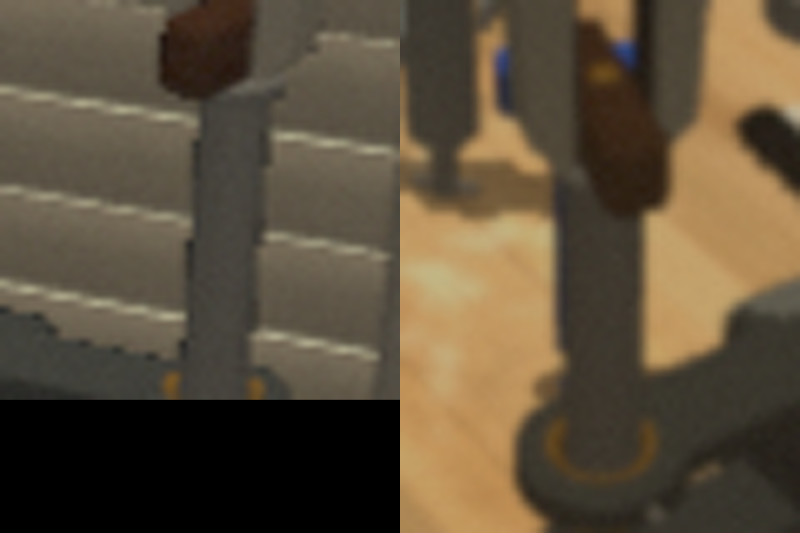

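In the mouth and centred; the light +y push says I'm about 0.5 mm too far to -y. I'm nudging and continuing.

jog_arm:
  rows:
    - [0,0,0,0,0.0006,-0.0001,0.005]
    - [0,0,0,0.004,0.0006,-0.0001,0.005]
    - [0,0,0,0.01,0.0006,-0.0001,0.005]
    - [0,0,0,0.01,0.0006,-0.0001,0.005]

```text
time_s: 7.65
tcp_pos: [0.5014, -0.2059, 0.255]
tool_rot: [-174.1, 90.0, 168.7]
wrist_force: [0.7, 2.1, -5.3]
opening: 0.0192
```

Run:
```python
from h import *
o=r.observe(); print(o['tcp_pos'],o['wrist_force'],o['wrist_torque'])
```

```text
[ 0.50136573 -0.20592744  0.25502892] [ 0.73475965  2.1176718  -5.25745578] [ 0.79554361 -0.10289826 -0.01922854]
```

jog_arm:
  rows:
    - [0,0,0,0,0.0006,-0.0003,0.005]
    - [0,0,0,0.006,0.0006,-0.0003,0.005]
    - [0,0,0,0.014,0.0006,-0.0003,0.005]
    - [0,0,0,0.022,0.0006,-0.0003,0.005]
    - [0,0,0,0.029,0.0006,-0.0003,0.005]
    - [0,0,0,0.029,0.0006,-0.0003,0.005]

```text
time_s: 8.4
tcp_pos: [0.5011, -0.2053, 0.2259]
tool_rot: [-170.8, 89.9, 172.0]
wrist_force: [0.6, 1.7, -5.2]
opening: 0.0197
```

Run:
```python
from h import *
o=r.observe(); print(o['tcp_pos'],o['wrist_force'],o['wrist_torque'])
```

```text
[ 0.50111181 -0.20531011  0.22591416] [ 0.59111903  1.65920546 -5.17703327] [ 0.47414889 -0.10143294  0.03895426]
```

jog_arm:
  rows:
    - [0,0,0,0.005,0.0003,0,0.005]
    - [0,0,0,0.009,0.0003,0,0.005]
    - [0,0,0,0.012,0.0003,0,0.005]
    - [0,0,0,0.014,0.0003,0,0.005]
    - [0,0,0,0.014,0.0003,0,0.005]

```text
time_s: 9.02
tcp_pos: [0.5014, -0.2051, 0.2125]
tool_rot: [-144.8, 90.0, -162.1]
wrist_force: [0.7, 0.6, -4.2]
opening: 0.0197
```

Run:
```python
from h import *
o=r.observe(); print(o['tcp_pos'],o['wrist_force'],o['wrist_torque'])
```

```text
[ 0.50138253 -0.20513511  0.21248432] [ 0.65910914  0.62793068 -4.15453416] [ 0.13125508 -0.03792333 -0.00601748]
```

Both guides are entered with almost no force. I'm turning anticlockwise, free above the hub, to the far end of the slot range (pin ≈ 136°) so the contact sweep can run clockwise.

jog_arm:
  rows:
    - [-7,0,0,0.001,0,0,0.005]
    - [-16,0,0,0.003,0,0,0.005]
    - [-25,0,0,0.005,0,0,0.005]
    - [-34,0,0,0.007,0,0,0.005]
    - [-43,0,0,0.009,0,0,0.005]
    - [-52,0,0,0.01,0,0,0.005]
    - [-60,0,0,0.01,0,0,0.005]
    - [-63,0,0,0.01,0,0,0.005]

```text
time_s: 10.02
tcp_pos: [0.5012, -0.205, 0.2026]
tool_rot: [83.4, 90.0, 129.3]
wrist_force: [0.0, 2.0, -3.7]
opening: 0.0198
```

```bash
cat >> h.py <<'E'
def st():
    from scipy.spatial.transform import Rotation as Ro
    o=r.observe(); M=Ro.from_euler('xyz',o['tool_rot'],degrees=True).as_matrix()
    print('t%.2f'%o['time_s'],'xy',(o['tcp_pos'][:2]*1e3).round(1),'foot z %.1f'%(o['tcp_pos'][2]*1e3-143.7),'pin deg %.1f'%(np.degrees(np.arctan2(M[1,2],M[0,2]))+90),'tilt',np.degrees(M[:2,0]).round(2),'F',o['wrist_force'].round(1),'T',o['wrist_torque'].round(2),o['opening'].round(4),'q',o['qpos'].round(0))
E
python3 -c "
from h import *
st()"
```

```text
Traceback (most recent call last):
  File "h.py", line 23, in st
    print('t%.2f'%o['time_s'],'xy',(o['tcp_pos'][:2]*1e3).round(1),'foot z %.1f'%(o['tcp_pos'][2]*1e3-143.7),'pin deg %.1f'%(np.degrees(np.arctan2(M[1,2],M[0,2]))+90),'tilt',np.degrees(M[:2,0]).round(2),'F',o['wrist_force'].round(1),'T',o['wrist_torque'].round(2),o['opening'].round(4),'q',o['qpos'].round(0))
                                                                                                                                                                                                                                                                        ^^^^^^^^^^^^^^^^^^
AttributeError: 'float' object has no attribute 'round'
```

jog_arm:
  rows:
    - [0,0,0,0.002,0,0,0.005]
    - [0,0,0,0.004,0,0,0.005]
    - [0,0,0,0.006,0,0,0.005]
    - [0,0,0,0.0068,0,0,0.005]
    - [0,0,0,0.0068,0,0,0.005]

```text
time_s: 10.65
tcp_pos: [0.5015, -0.205, 0.1957]
tool_rot: [146.8, 90.0, -167.4]
wrist_force: [0.7, 1.4, -4.5]
opening: 0.0197
```

```bash
sed -i "s/o\['opening'\].round(4)/round(float(o['opening']),4)/" h.py
python3 -c "
from h import *
st()"
```

```text
t10.65 xy [ 501.5 -205. ] foot z 52.0 pin deg 135.8 tilt [-0.01 -0.  ] F [ 0.7  1.4 -4.5] T [ 0.49 -0.3  -0.01] 0.0197 q [ 22.  24.  -8. 117.   5.  40.  57.]
```

Just at the crown (free weight reads about -4.5 N). Pressing lightly.

jog_arm:
  rows:
    - [0,0,0,0.0008,0,0,0.005]
    - [0,0,0,0.0015,0,0,0.005]
    - [0,0,0,0.0015,0,0,0.005]

```text
time_s: 11.02
tcp_pos: [0.5018, -0.2052, 0.1951]
tool_rot: [-67.8, 89.9, -22.0]
wrist_force: [-0.2, 1.3, 4.6]
opening: 0.0196
```

```bash
python3 -c "
from h import *
st()"
```

```text
t11.03 xy [ 501.8 -205.2] foot z 51.4 pin deg 135.8 tilt [ 0.06 -0.02] F [-0.2  1.3  4.6] T [ 0.63  0.21 -0.  ] 0.0196 q [ 22.  24.  -8. 117.   5.  40.  57.]
```

Contact at foot z = 51.5 mm with about 9 N net. Sweeping clockwise in small steps.

jog_arm:
  rows:
    - [3,0,0,0,0,0,0.005]
    - [6,0,0,0,0,0,0.005]
    - [9,0,0,0,0,0,0.005]
    - [10,0,0,0,0,0,0.005]

```text
time_s: 11.52
tcp_pos: [0.5021, -0.2051, 0.1951]
tool_rot: [-51.9, 89.9, -16.2]
wrist_force: [-0.4, 1.2, 5.4]
opening: 0.0198
```

```bash
python3 -c "
from h import *
st()"
```

```text
t11.53 xy [ 502.1 -205.1] foot z 51.4 pin deg 125.8 tilt [ 0.1  -0.03] F [-0.4  1.2  5.4] T [ 0.77 -0.19  0.05] 0.0198 q [ 20.  24.  -5. 117.   3.  39.  49.]
```

jog_arm:
  rows:
    - [3,0,0,0,0,0,0.005]
    - [6,0,0,0,0,0,0.005]
    - [9,0,0,0,0,0,0.005]
    - [10,0,0,0,0,0,0.005]

```text
time_s: 12.02
tcp_pos: [0.5024, -0.2049, 0.195]
tool_rot: [-33.1, 89.9, -7.2]
wrist_force: [1.2, 2.6, 5.5]
opening: 0.0194
```

```bash
python3 -c "
from h import *
st()"
```

```text
t12.03 xy [ 502.4 -204.9] foot z 51.3 pin deg 115.8 tilt [ 0.11 -0.01] F [1.2 2.6 5.5] T [ 1.   -0.48  0.05] 0.0194 q [ 18.  24.  -2. 117.   1.  39.  41.]
```

jog_arm:
  rows:
    - [3,0,0,0,0,0,0.005]
    - [6,0,0,0,0,0,0.005]
    - [9,0,0,0,0,0,0.005]
    - [10,0,0,0,0,0,0.005]

```text
time_s: 12.52
tcp_pos: [0.5016, -0.2052, 0.1945]
tool_rot: [-61.8, 90.0, -46.0]
wrist_force: [0.8, 0.5, 1.9]
opening: 0.02
```

```bash
python3 -c "
from h import *
st()"
```

```text
t12.53 xy [ 501.6 -205.2] foot z 50.8 pin deg 105.8 tilt [ 0.02 -0.02] F [0.8 0.5 1.9] T [ 0.42 -0.25 -0.01] 0.02 q [ 16.  24.   1. 117.  -0.  39.  33.]
```

jog_arm:
  rows:
    - [3,0,0,0,0,0,0.005]
    - [6,0,0,0,0,0,0.005]
    - [9,0,0,0,0,0,0.005]
    - [10,0,0,0,0,0,0.005]

```text
time_s: 13.02
tcp_pos: [0.5012, -0.2051, 0.194]
tool_rot: [-173.3, 90.0, -167.5]
wrist_force: [1.5, 1.0, -4.8]
opening: 0.0197
```

```bash
python3 -c "
from h import *
st()"
```

```text
t13.03 xy [ 501.2 -205.1] foot z 50.3 pin deg 95.8 tilt [-0.03 -0.01] F [ 1.5  1.  -4.8] T [ 0.33 -0.45 -0.03] 0.0197 q [ 14.  24.   4. 117.  -2.  39.  25.]
```

The load vanished between 106° and 96°, which suggests the pin is in the slot. Testing by lowering at this angle.

jog_arm:
  rows:
    - [0,0,0,0.001,0,0,0.005]
    - [0,0,0,0.002,0,0,0.005]
    - [0,0,0,0.002,0,0,0.005]

```text
time_s: 13.4
tcp_pos: [0.5013, -0.2052, 0.1921]
tool_rot: [-177.6, 90.0, -171.8]
wrist_force: [1.6, 1.2, -4.0]
opening: 0.0199
```

```bash
python3 -c "
from h import *
st()"
```

```text
t13.40 xy [ 501.3 -205.2] foot z 48.4 pin deg 95.8 tilt [-0.01 -0.  ] F [ 1.6  1.2 -4. ] T [ 0.27 -0.43  0.  ] 0.0199 q [ 14.  24.   4. 117.  -2.  39.  25.]
```

In the slot and moving freely. Lowering towards the floor (foot z = 36 mm, about 35.5 on my scale).

jog_arm:
  rows:
    - [0,0,0,0.003,0,0,0.005]
    - [0,0,0,0.006,0,0,0.005]
    - [0,0,0,0.009,0,0,0.005]
    - [0,0,0,0.011,0,0,0.005]
    - [0,0,0,0.0115,0,0,0.005]
    - [0,0,0,0.0115,0,0,0.005]

```text
time_s: 14.15
tcp_pos: [0.5014, -0.2051, 0.1807]
tool_rot: [-178.9, 90.0, -173.1]
wrist_force: [1.0, 1.2, -4.6]
opening: 0.0193
```

```bash
python3 -c "
from h import *
st()"
```

```text
t14.15 xy [ 501.4 -205.1] foot z 37.0 pin deg 95.8 tilt [-0.01 -0.  ] F [ 1.   1.2 -4.6] T [ 0.19 -0.4  -0.02] 0.0193 q [ 14.  25.   3. 118.  -2.  37.  25.]
```

jog_arm:
  rows:
    - [0,0,0,0.0008,0,0,0.005]
    - [0,0,0,0.0016,0,0,0.005]
    - [0,0,0,0.002,0,0,0.005]
    - [0,0,0,0.002,0,0,0.005]

```text
time_s: 14.65
tcp_pos: [0.5017, -0.2053, 0.1796]
tool_rot: [-26.1, 89.9, -20.3]
wrist_force: [-0.9, 1.2, 6.1]
opening: 0.0196
```

```bash
python3 -c "
from h import *
st()"
```

```text
t14.65 xy [ 501.7 -205.3] foot z 35.9 pin deg 95.8 tilt [ 0.05 -0.02] F [-0.9  1.2  6.1] T [ 0.28  0.24 -0.02] 0.0196 q [ 14.  25.   3. 118.  -2.  37.  25.]
```

Fully home (foot z ≈ 36 mm, about 10 N net floor contact). Relieving 0.8 mm, then turning clockwise 50°.

jog_arm:
  rows:
    - [0,0,0,-0.0008,0,0,0.005]
    - [6,0,0,-0.0008,0,0,0.005]
    - [13,0,0,-0.0008,0,0,0.005]
    - [20,0,0,-0.0008,0,0,0.005]
    - [25,0,0,-0.0008,0,0,0.005]
    - [25,0,0,-0.0008,0,0,0.005]

```text
time_s: 15.4
tcp_pos: [0.5014, -0.2051, 0.1797]
tool_rot: [-99.1, 90.0, -118.3]
wrist_force: [0.3, 0.1, 0.1]
opening: 0.0199
```

```bash
python3 -c "
from h import *
st()"
```

```text
t15.40 xy [ 501.4 -205.1] foot z 36.0 pin deg 70.8 tilt [-0.01 -0.02] F [0.3 0.1 0.1] T [ 0.16 -0.   -0.  ] 0.0199 q [  8.  25.  11. 118.  -7.  37.   5.]
```

jog_arm:
  rows:
    - [7,0,0,0,0,0,0.005]
    - [14,0,0,0,0,0,0.005]
    - [20,0,0,0,0,0,0.005]
    - [25,0,0,0,0,0,0.005]
    - [25,0,0,0,0,0,0.005]

```text
time_s: 16.02
tcp_pos: [0.5014, -0.2051, 0.1797]
tool_rot: [-93.8, 90.0, -137.9]
wrist_force: [-0.4, 0.9, 1.1]
opening: 0.0195
```

```bash
python3 -c "
from h import *
st()"
```

```text
t16.02 xy [ 501.4 -205.1] foot z 36.0 pin deg 45.9 tilt [-0.01 -0.01] F [-0.4  0.9  1.1] T [0.12 0.07 0.02] 0.0195 q [  3.  26.  18. 119. -13.  37. -14.]
```

No torque, and it turned freely. Lifting 20 mm (3 mm play plus about 17 mm of die, below the 20 mm stop).

jog_arm:
  rows:
    - [0,0,0,-0.002,0,0,0.005]
    - [0,0,0,-0.004,0,0,0.005]
    - [0,0,0,-0.007,0,0,0.005]
    - [0,0,0,-0.01,0,0,0.005]
    - [0,0,0,-0.014,0,0,0.005]
    - [0,0,0,-0.018,0,0,0.005]
    - [0,0,0,-0.0205,0,0,0.005]
    - [0,0,0,-0.0205,0,0,0.005]

```text
time_s: 17.02
tcp_pos: [0.5013, -0.205, 0.2003]
tool_rot: [-166.6, 90.0, 149.2]
wrist_force: [-0.9, 0.8, -7.4]
opening: 0.0197
```

Run:
```python
from h import *
st(); grab('scene','scene7'); st()
crop('scene7',260,110,90,120,5)
```

```text
t17.02 xy [ 501.3 -205. ] foot z 56.6 pin deg 45.8 tilt [-0.01  0.01] F [-0.9  0.8 -7.4] T [ 0.23  0.42 -0.08] 0.0197 q [  3.  24.  19. 118. -12.  40. -15.]
t17.07 xy [ 501.3 -205. ] foot z 56.4 pin deg 45.8 tilt [-0.01  0.  ] F [-1.5  1.3 -7.3] T [ 0.19  0.38 -0.02] 0.0193 q [  3.  24.  19. 118. -12.  40. -15.]
```

View pics/scene7_c260_110.png

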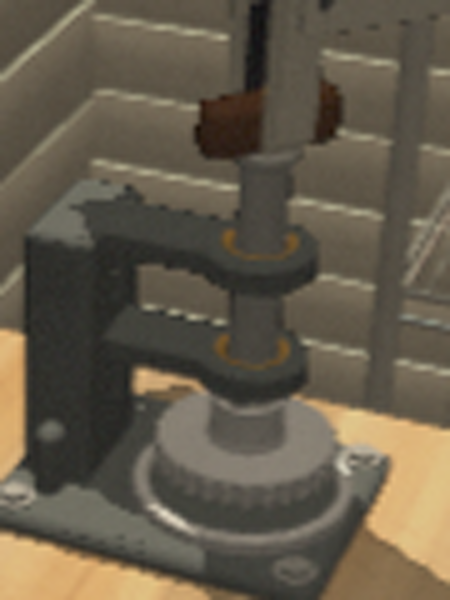

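The die is up with the ram: its rim is clear of the bed and the hub is near the lower arm. Load has grown by about 3 N, the die's weight. Setting back down gently.

jog_arm:
  rows:
    - [0,0,0,0.003,0,0,0.005]
    - [0,0,0,0.007,0,0,0.005]
    - [0,0,0,0.011,0,0,0.005]
    - [0,0,0,0.0145,0,0,0.005]
    - [0,0,0,0.0165,0,0,0.005]
    - [0,0,0,0.018,0,0,0.005]
    - [0,0,0,0.0195,0,0,0.005]
    - [0,0,0,0.0205,0,0,0.005]

```text
time_s: 18.08
tcp_pos: [0.5018, -0.205, 0.1799]
tool_rot: [36.8, 89.9, -7.3]
wrist_force: [-0.7, 2.3, -2.8]
opening: 0.0197
```

jog_arm:
  rows:
    - [0,0,0,0.0003,0,0,0.005]
    - [0,0,0,0.0003,0,0,0.005]

```text
time_s: 18.32
tcp_pos: [0.5018, -0.2051, 0.1797]
tool_rot: [37.8, 89.9, -6.4]
wrist_force: [-0.8, 2.2, 2.5]
opening: 0.0198
```

```bash
python3 -c "
from h import *
st()"
```

```text
t18.32 xy [ 501.8 -205.1] foot z 36.0 pin deg 45.8 tilt [ 0.05 -0.01] F [-0.8  2.2  2.5] T [ 0.69  0.32 -0.02] 0.0198 q [  3.  26.  18. 119. -13.  37. -14.]
```

Resting on the floor with a light load. Releasing.

jog_arm:
  rows:
    - [0,0,0,-0.0004,0,0,0.02]
    - [0,0,0,-0.0004,0,0,0.03]
    - [0,0,0,-0.0004,0,0,0.05]
    - [0,0,0,-0.0004,0,0,0.06]
    - [0,0,0,-0.0004,0,0,0.06]
    - [0,0,0,-0.0004,0,0,0.06]

```text
time_s: 19.08
tcp_pos: [0.5015, -0.2051, 0.1797]
tool_rot: [-11.7, 90.0, -55.9]
wrist_force: [0.1, -0.3, 1.1]
opening: 0.059
```

jog_arm:
  rows:
    - [0,0,0,-0.01,0,0,0.06]
    - [0,0,0,-0.03,0,0,0.06]
    - [0,0,0,-0.06,0,0,0.06]
    - [0,0,0,-0.09,0,0,0.06]
    - [0,0,0,-0.11,0,0,0.06]
    - [0,0,0,-0.11,0,0,0.06]
    - [0,0,0,-0.11,0,0,0.06]

```text
time_s: 19.95
tcp_pos: [0.5011, -0.2049, 0.2893]
tool_rot: [-157.6, 90.0, 158.2]
wrist_force: [0.1, 0.5, 0.3]
opening: 0.0601
```

Run:
```python
from h import *
st(); grab('scene','scene8'); grab('side','side8')
a=cv2.imread('pics/scene8.png');b=cv2.imread('pics/side8.png')
cv2.imwrite('pics/c8.png',cv2.resize(np.hstack([a[100:360,100:400],b[100:360,120:420]]),(800,347),interpolation=cv2.INTER_CUBIC))
f=load('scene8'); D=f['d']
v,u=np.mgrid[0:384,0:512]; P=((np.stack([u,v,np.ones_like(u)],-1)@np.linalg.inv(f['K']).T)*D[...,None]-f['t'])@f['R']
k=(D>0)&(np.hypot(P[...,0]-.502,P[...,1]+.205)<.045)&(P[...,2]>.17)&(P[...,2]<.25)
q=P[k]; print(q[:,2].max(),cv2.minAreaRect((q[:,:2]*1000).astype(np.float32)))
```

```text
t19.95 xy [ 501.1 -204.9] foot z 145.6 pin deg 45.8 tilt [-0.03  0.01] F [0.1 0.5 0.3] T [0.02 0.02 0.02] 0.0601 q [ -0.  18.  22. 112.  -8.  52. -19.]
0.20364461648815615 ((500.7462158203125, -200.13917541503906), (66.32693481445312, 24.829795837402344), 42.01403045654297)
```

View pics/c8.png

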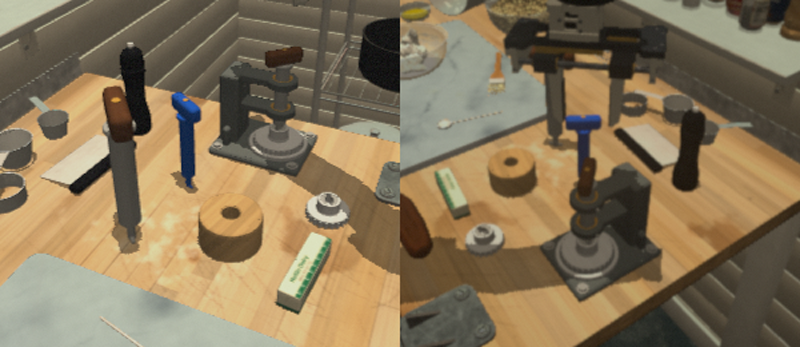

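The ram stands home and locked (top at about 0.202 m as expected, handle at about 45°) and the die is down. The other things are where they were, and the gripper is clear.

```bash
python3 -c "
from h import *
print(r.hand_in())"
```

```text
the job is handed in; nothing more can be done
None
```

The job is done and handed in at about 20 s of the 64 s allowed. The ram went through both guide arms and a clockwise sweep found the slot at about 100° in the world frame. It dropped home, I turned it 50° clockwise to lock, then lifted it about 20 mm and the die came up with it. I set both back down gently, let go and pulled the gripper clear.

- **Lift:** the picture showed the die's rim off the press bed, and the load on the wrist grew by about 3 N, the die's weight.
- **Forces:** the press saw about 10 N at most, in the light touches on the hub crown and floor.
- **Final state:** the ram's top is at about 0.203 m, against 0.202 m expected when home. The handle measures 42° by depth, against 45.8° from the arm; I take that as depth noise, since the ram lifted the die at that angle. By eye the other things stand where they were; I did not measure them.

No check failed. I had to correct about 2 mm of ram-to-hole offset before insertion, and a further 1 mm or so by feel in the upper guide.

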